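# Point out the chipped bowl

## Task

Show the potter where the damaged white bowl is chipped: point down at the chip on its rim with the fingertips about two centimetres above it, and hold there for two seconds. Then press the red button on the yellow box all the way down to log the reject, and move clear. The glaze is wet, so touch none of the three pots, leave them and the brush where they are, and stay well above the other two pots so that it is plain which one is meant.

Things in the scene. Friction and masses are not known exactly. Their poses are not given: they have to be found in the camera images.
- chipped_bowl: white glazed ceramic bowl, 124 mm across the rim, 60 mm high, wall 5 mm, loose, standing upright on a 14 mm thick plywood board. It has the chip in its rim: a dark brown patch of bare clay about 30 mm long and 13 mm deep. Origin: centre of the underside; z up; x points horizontally from the bowl's axis to the chip
- chip (a point): the chip: point at the middle of the chip, at rim height (74 mm above the bench), 59.5 mm out from the bowl's axis. Pointing counts when the spot midway between the fingertips is above this point, within about 15 mm sideways, and the fingertips are 5 to 40 mm above it. The neighbouring pots stand as little as 10 mm away, so keep the fingers closed: open ones may strike them
- sound_bowl: bystander: a second bowl of the same size and white glaze, without a chip, on the same board (any of the three places in the row). Origin: centre of the underside
- sound_rim (a point): centre of the mouth of the sound bowl, at rim height, 60 mm above its underside; do not lower the fingertips to within 60 mm above this while over the bowl
- bottle_vase: bystander: blue glazed bottle vase, 90 mm across the body, narrowing to a 46 mm wide mouth, 130 mm high, on the same board. Origin: centre of the underside
- vase_rim (a point): centre of the mouth of the bottle vase, 130 mm above its underside (144 mm above the bench), the tallest thing near the work; do not lower the fingertips to within 60 mm above this
- brush: bystander: a 200 mm long glazing brush lying on the bench near the robot. Origin: middle of its underside; x along its length
- set_aside_top (a point): centre of the top face of the red push button, 36 mm across, pointing up, 57 mm above the bench when released, on a yellow box 80 by 80 by 35 mm fixed to the bench to the robot's left of the board
- set_aside (a joint): travel of the red button in m: 0 released, 0.006 fully down (needs 5 N); it springs back up when released
Mind the look-alikes: they are no part of the job. Of the things that look like the part that bears set_aside_top, the smallest one is meant.

How it is judged (in metres and radians):
On the way, in this order (a step that is already met when the one before it is completed fails the run):
1. the fingertips dwell just above the chip, without contact (horizontal distance between the grasp point and chip below 0.02 m and z of the grasp point in the frame of chip between 0.02 and 0.075 m and value of joint set_aside below 0.002 m), for 1.5 s.
2. the red button is pressed fully down with the fingers (value of joint set_aside above 0.005 m and contact force between the fingers and set_aside above 1 N), for 0.05 s.
At the end, for the whole second after the job is handed in: The chip was pointed at from just above for 1.5 s, then the button was pressed fully and has sprung back; all three pots stand upright at rest within 8 mm of where they started, and the brush lies within 8 mm of where it lay (value of joint set_aside below 0.0015 m and distance of each of chipped_bowl, sound_bowl, bottle_vase, brush from where it was at the start of the episode below 0.008 m and angle between each of chipped_bowl, sound_bowl, bottle_vase's own z axis and vertical below 0.05 rad and linear speed of each of chipped_bowl, sound_bowl, bottle_vase below 0.02 m/s); the robot touches nothing.
It fails at once if a pot is touched by the robot (contact force between any of the fingers, the arm and chipped_bowl above 0.3 N or contact force between any of the fingers, the arm and sound_bowl above 0.3 N or contact force between any of the fingers, the arm and bottle_vase above 0.3 N).
It fails at once if a pot or the brush is moved more than 8 mm, lifted or tipped (distance of any of chipped_bowl, sound_bowl, bottle_vase, brush from where it was at the start of the episode above 0.008 m or angle between any of chipped_bowl, sound_bowl, bottle_vase's own z axis and vertical above 0.1 rad).
It fails at once if the fingers dip down over one of the other two pots, so that it is pointed at ((horizontal distance between the grasp point and sound_rim below 0.045 m and z of the grasp point in the frame of sound_rim below 0.075 m) or (horizontal distance between the grasp point and vase_rim below 0.03 m and z of the grasp point in the frame of vase_rim below 0.075 m)).
It also fails if it takes over 48 s, if anything falls off the work surface, if the arm or the gripper's body presses on something with over 40 N, if the wrist force passes 120 N, or if a joint passes its speed limit or range.

## Robot

A 6-joint arm with a two-finger parallel gripper is mounted at the origin on the work surface. World frame = base frame: x ahead of the robot, y to its left, z up, the work surface at z = 0. Lengths are in m, angles in degrees, forces in N, time in s.
With the tool pointing down it reaches from about 0.3 to 0.75 m from the base axis. Payload 8.5 kg.
Tool frame: the origin (TCP) lies on the centre line of the jaws, within the pads' length; the fingertips stand 14 mm ahead of it and the grasp point (between the pads) lies 5 mm behind it; z points along the fingers, y is the direction in which the jaws open and shut (so a half turn about z gives the same grasp; the last joint's range is limited). The gripper opens to 85 mm and grips with 20 to 120 N. Pads are 22 mm wide; open, the fingers measure 114 mm over their backs; the gripper's body (76 mm by 85 mm) begins 54 mm behind the grasp point. The pads swing forward as they close: fully open they stand 13 mm farther back than shut.
Start: joints at [52.81, 21.807, 74.336, -0, 83.858, -12.336], TCP at [0.231, 0.499, 0.245] pointing down, gripper open.
Joint ranges: [-178.18, 178.18], [-50.72, 133.34], [12.68, 142.11], [-81.47, 261.47], [9.98, 163.14], [-165.26, 165.26]. Speed limits (degrees/s): [136.94, 136.94, 180, 180, 180, 180].

## Interface

Orientations are given as a 3x3 rotation matrix whose columns are the frame's x, y, z axes.
In Python, from rig import env, optics, order, finder gives the robot as it stands.
- The arm moves only by the tool play_rows, never from a script. Its argument "commands" is a list of rows, each an object of numbers: "grip": the closure, from -1 (fully open) to 1 (shut); "x", "y", "z": the shift along the tool's x, y, z in m; "rx", "ry", "rz": the turn, a rotation vector about the tool's x, y, z in rad. A call has 1 to 12 rows; each row shifts and turns the commanded pose from where the row before left it, along the tool's axes as they then stand; what a row does not reach is not made up. A row lasts 1/8 s, in which the tool goes at most 62.5 mm and 10.7 degrees, less where a joint would pass 70% of its speed; a pose out of reach is approached as far as the arm can. A call is refused whole if a number of a shift passes 0.0625 or a number of a turn 0.188, either way. A call with a gripper value outside its range is refused whole. The fingers move at their own pace and stop on an object; "squeeze" is the grip in N (left out, the last holds). Time passes only in rows, so rows that do not move let the fingers close. It gives the time, the measured TCP pose, the force and the opening at its end, in the units of the state.
- env.observe(): the state, without advancing time (a new reading comes with each control period).
- optics.get_image(name): name is "scene" or "top" or "wrist"; returns a dict with "color" (400x640x3 uint8, blue, green, red), "range_z" (400x640 float32, m along the optical axis (not along the pixel's ray), 0 where there is no reading), "fov_y" (degrees; the focal length in pixels is half the picture's height over the tangent of half this angle, whatever the lens; pixels are square), "cx", "cy" (the principal point, pixels), "cam_to_world" (4x4, takes a point from camera to world coordinates). Camera axes: x right, y down, z forward; pixel columns grow to the right and rows downward; lengths in m; the calibration is good to about 2 mm. The wrist camera is an equidistant fisheye: a pixel r from the principal point sees the ray r / f radians off the axis. A picture is of the moment at which its call begins.
- order.close_job(): hands the job in, once; it reports no verdict.
Trained networks look in the newest picture that a camera, given by its name, has taken for a name from the list of things; names that differ only in an ending like _2 or _b are one class to them, and where a whole thing is asked for, a point or a joint stands for the part that bears it (a point fixed in the world has none). Each returns a list of dicts, best first, with "conf" (0 to 1); they miss things now and then, are a little off and sometimes report something else, mostly with a low value. They report only what shows in the picture. A call takes as long as a camera call. They do not tell look-alikes from the thing itself.
- finder.boxes_of(camera, thing): "point" ([x, y, z] in m, in world coordinates, good to about 4 mm: the middle of the surface that is visible of it).
The state is a dict: "time_s": time; "q": joint angles; "qvel": joint speeds; "joint_efforts": joint torques, N m; "position": TCP position; "tool_rot": TCP orientation; "ft_force": force on the tool from outside, world axes, zero at the start; "wrist_torque": the same for the moment, N m; "grip_width": finger opening in m.
Only numpy, scipy, OpenCV 4.12 (cv2) and the standard library are available. Lean on these libraries where they do the work, as an engineer would, in place of code of your own. Each camera call takes 0.05 s, during which the arm holds its last target.

## Working session

There is one attempt and no reset: what is moved stays moved. The work goes in short steps, Python scripts to look and compute and a tool call to move; the robot and the scene stay as the last step left them, time stands still between calls to the robot, and variables do not carry over. Pictures are saved under pics/ and viewed, and the job is handed in when it is done.

Besides the shell and the picture viewer there is one more tool, called by a JSON object that holds its "api" and its "payload". play_rows: Moves the arm, as the interface text tells. Its arguments: {"type":"object","properties":{"commands":{"type":"array"},"squeeze":{"type":"number"}},"required":["commands"]}

```bash
mkdir -p pics; ls
python3 - <<'E'
from rig import env, optics, order, finder
import cv2,numpy as np
s=env.observe();print(s['time_s'],s['position'],s['tool_rot'],s['grip_width'])
for n in ['scene','top']:
    im=optics.get_image(n);cv2.imwrite(f'pics/{n}0.png',im['color']);np.savez(f'{n}0.npz',**im)
    print(n,im['fov_y'],im['cx'],im['cy'],np.round(im['cam_to_world'],3).tolist())
    for t in ['chipped_bowl','sound_bowl','bottle_vase','brush','chip','set_aside_top']:
        print(t,[(np.round(d['point'],3).tolist(),round(d['conf'],2)) for d in finder.boxes_of(n,t)])
E
```

```text
pics
0.0 [0.23101005 0.49881086 0.24468509] [[-9.07365077e-01  4.20342431e-01 -9.25802833e-04]
 [ 4.20343328e-01  9.07364293e-01 -1.23509517e-03]
 [ 3.20877526e-04 -1.50983727e-03 -9.99998809e-01]] 0.08543785905255041
scene 45.986675894202 314.639216937081 195.14624164249364 [[-0.864, 0.28, -0.419, 0.981], [0.503, 0.495, -0.708, 0.817], [0.009, -0.823, -0.568, 0.746], [0.0, 0.0, 0.0, 1.0]]
chipped_bowl [([0.587, -0.266, 0.057], 0.79)]
sound_bowl []
bottle_vase [([0.583, 0.095, 0.086], 0.88), ([0.567, 0.315, 0.056], 0.4)]
brush [([0.585, -0.27, 0.056], 0.71), ([0.379, 0.0, 0.017], 0.65)]
chip [([0.59, -0.266, 0.059], 0.82)]
set_aside_top [([0.396, 0.274, 0.079], 0.81), ([0.57, 0.315, 0.062], 0.8), ([0.706, 0.418, 0.079], 0.65), ([0.57, -0.121, 0.056], 0.19)]
top 55.0149114950576 322.88542811948673 201.84180901131919 [[0.016, -0.984, 0.179, 0.37], [-1.0, -0.011, 0.029, 0.039], [-0.027, -0.18, -0.983, 1.133], [0.0, 0.0, 0.0, 1.0]]
chipped_bowl []
sound_bowl [([0.579, -0.104, 0.041], 0.6)]
bottle_vase [([0.558, 0.069, 0.101], 0.97), ([0.596, -0.249, 0.042], 0.47)]
brush [([0.376, -0.009, 0.018], 0.58)]
chip [([0.593, -0.249, 0.041], 0.61)]
set_aside_top [([0.385, 0.27, 0.082], 0.8), ([0.701, 0.407, 0.077], 0.76), ([0.56, 0.312, 0.061], 0.42)]
```

View pics/scene0.png

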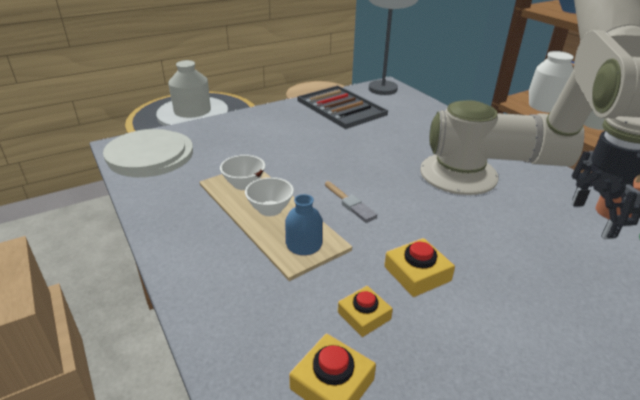

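View pics/top0.png

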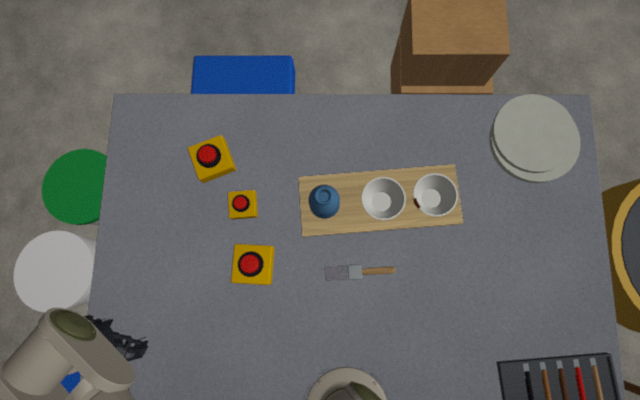

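Candidates for the button (top image): (241,203), (208,155) and (250,263). The smallest is (241,203). For the chipped bowl: the bowl at (435,195) shows a dark patch at (417,203), while the bowl at (384,199) has none. I'll check both choices with close crops and measure.

```bash
cat > h.py <<'E'
import numpy as np,cv2
def f_of(im): return 200/np.tan(np.radians(float(im['fov_y']))/2)
def cloud(im):
    f=f_of(im);v,u=np.mgrid[0:400,0:640];z=im['range_z']
    p=np.stack([(u-im['cx'])/f*z,(v-im['cy'])/f*z,z],-1);T=im['cam_to_world']
    return p@T[:3,:3].T+T[:3,3]
def at_z(im,u,v,h):
    f=f_of(im);T=im['cam_to_world'];d=T[:3,:3]@np.array([(u-im['cx'])/f,(v-im['cy'])/f,1]);o=T[:3,3]
    return o+d*(h-o[2])/d[2]
E
python3 - <<'E'
from h import *
from scipy.optimize import least_squares
for n in ['top','scene']:
    im=dict(np.load(f'{n}0.npz'));P=cloud(im);c=im['color'].astype(int);b,g,r=c[...,0],c[...,1],c[...,2]
    print(n,'bench z',np.median(P[300:320,300:320,2]) if n=='top' else np.median(P[230:250,200:210,2]))
    # rims
    reg=(P[...,0]>.45)&(P[...,0]<.72)&(P[...,1]>-.36)&(P[...,1]<.15)
    rim=reg&(P[...,2]>.066)&(P[...,2]<.082)&(r>130)&(abs(r-b)<40)
    for lo,hi in [(-.36,-.19),(-.19,-.03)]:
        m=rim&(P[...,1]>lo)&(P[...,1]<hi);q=P[m]
        s=least_squares(lambda x:np.hypot(q[:,0]-x[0],q[:,1]-x[1])-.0595,[.58,(lo+hi)/2],loss='soft_l1',f_scale=.003)
        print('bowl',m.sum(),s.x,np.abs(s.fun).mean())
    dark=reg&(P[...,2]>.05)&(r<110)&(r>b+15)&(P[...,1]<-.05)
    q=np.argwhere(dark);print('dark',len(q),q.mean(0)[::-1] if len(q) else '',q.min(0)[::-1],q.max(0)[::-1],P[dark].mean(0),P[dark].max(0),P[dark].min(0))
    vm=(P[...,0]>.45)&(P[...,0]<.7)&(P[...,2]>.13)&(P[...,2]<.155)&(P[...,1]<.2)&(P[...,1]>-.05)
    print('vase',P[vm].mean(0))
    for (x,y) in [(.565,.314),(.39,.272),(.704,.412)]:
        m=(np.hypot(P[...,0]-x,P[...,1]-y)<.06)&(r>150)&(g<70)&(b<70)
        q=P[m];print('btn',q.mean(0),np.percentile(q[:,2],[5,50,95]),np.ptp(q,axis=0),np.argwhere(m).mean(0)[::-1])
    crop=(370,150,110,90) if n=='top' else (200,140,120,90)
    x,y,w,h=crop;cv2.imwrite(f'pics/crop_{n}.png',cv2.resize(im['color'][y:y+h,x:x+w],None,fx=6,fy=6,interpolation=cv2.INTER_CUBIC))
im=dict(np.load('top0.npz'));cv2.imwrite('pics/crop_btn.png',cv2.resize(im['color'][120:300,170:300],None,fx=3,fy=3))
E
```

```text
top bench z 0.0019068474830089555
bowl 187 [ 0.58790933 -0.2416484 ] 0.0015531378357713692
bowl 275 [ 0.57653931 -0.09863825] 0.0046268743009774405
dark 34 [415.82352941 203.        ] [413 199] [419 207] [ 0.56215273 -0.18781822  0.07599917] [ 0.57323036 -0.17971896  0.08190186] [ 0.55040989 -0.19646282  0.07046182]
vase [0.5698972  0.06957792 0.14344803]
btn [0.56185728 0.30819301 0.05915906] [0.05631506 0.05934899 0.06225273] [0.02733603 0.02956305 0.00825725] [239.95402299 202.29885057]
btn [0.38905792 0.26729969 0.080543  ] [0.07712462 0.0806001  0.08429348] [0.04044011 0.04200919 0.01391751] [249.55665025 263.55172414]
btn [0.69940431 0.40518567 0.08051221] [0.07672506 0.08068209 0.08358395] [0.03951183 0.04014992 0.01454901] [207.27741935 153.56129032]
scene bench z 3.0050693502758907e-05
bowl 247 [ 0.58888585 -0.23900073] 0.00216542545296889
bowl 405 [ 0.57788648 -0.09652157] 0.005224467333573844
dark 25 [259.08 173.32] [256 171] [262 176] [ 0.5631761  -0.1856912   0.07230085] [ 0.57508377 -0.17911906  0.07706613] [ 0.55279727 -0.19087351  0.06377042]
vase [0.56840365 0.06876317 0.13925285]
btn [0.5649316  0.31222553 0.0569331 ] [0.05517261 0.05698139 0.05885404] [0.04026886 0.03080555 0.01317074] [365.43558282 297.66871166]
btn [0.39304723 0.27223848 0.07845321] [0.07622287 0.07848548 0.08054821] [0.04384844 0.04452821 0.00841941] [420.96017699 248.87168142]
btn [0.7010269  0.41077398 0.07871733] [0.07676041 0.07881312 0.08057123] [0.05302942 0.05109103 0.0183507 ] [333.68473896 357.33333333]
```

View pics/crop_top.png

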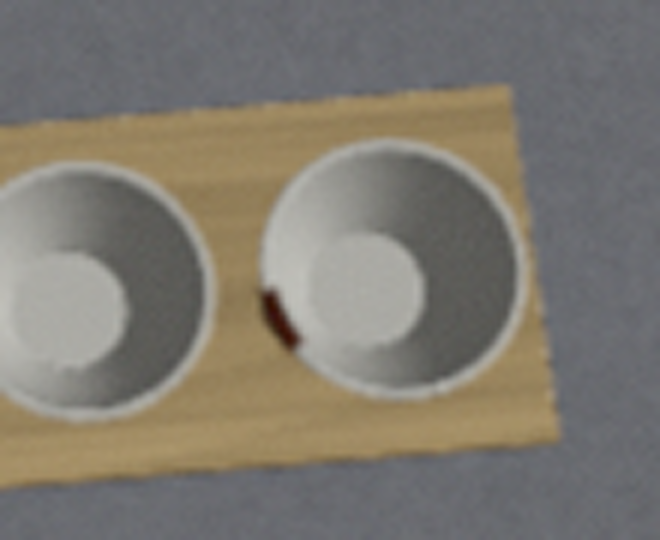

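View pics/crop_btn.png

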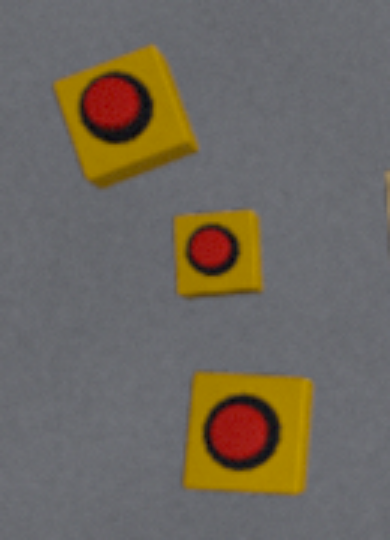

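View pics/crop_scene.png

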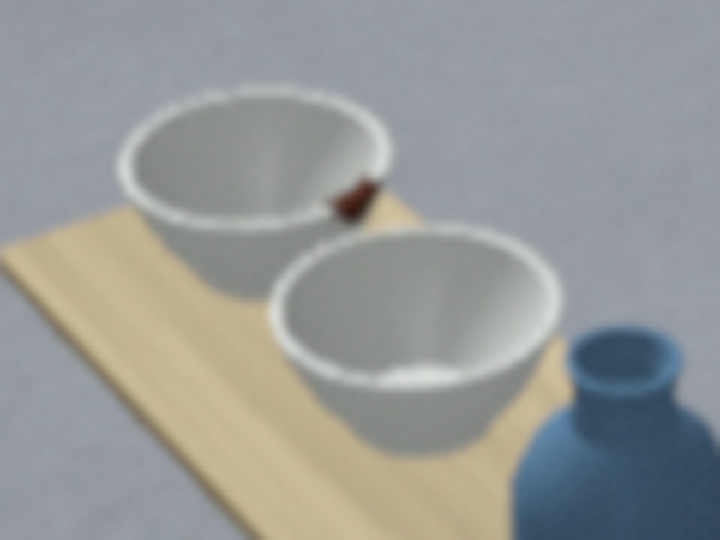

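The chipped bowl is the outer one. Its chip, at about (0.562,-0.187,0.074), faces the sound bowl. The meant button is the small one at about (0.563,0.310,0.057). I'll close the fingers and move at safe height.

{"api": "play_rows", "payload": {"commands": [{"grip": 1},{"grip": 1},{"grip": 1,"x": -0.026,"y": -0.021},{"grip": 1,"x": -0.026,"y": -0.021},{"grip": 1,"x": -0.026,"y": -0.021},{"grip": 1,"x": -0.026,"y": -0.021},{"grip": 1,"x": -0.026,"y": -0.021},{"grip": 1,"x": -0.026,"y": -0.021},{"grip": 1,"x": -0.026,"y": -0.021},{"grip": 1,"x": -0.026,"y": -0.021},{"grip": 1,"x": -0.026,"y": -0.021},{"grip": 1,"x": -0.026,"y": -0.021}], "squeeze": 30}}

```text
invalid input at $.commands[0]: expected keys grip, x, y, z, rx, ry, rz
```

{"api": "play_rows", "payload": {"commands": [{"grip": 1,"x": 0,"y": 0,"z": 0,"rx": 0,"ry": 0,"rz": 0},{"grip": 1,"x": 0,"y": 0,"z": 0,"rx": 0,"ry": 0,"rz": 0},{"grip": 1,"x": -0.026,"y": -0.021,"z": 0,"rx": 0,"ry": 0,"rz": 0},{"grip": 1,"x": -0.026,"y": -0.021,"z": 0,"rx": 0,"ry": 0,"rz": 0},{"grip": 1,"x": -0.026,"y": -0.021,"z": 0,"rx": 0,"ry": 0,"rz": 0},{"grip": 1,"x": -0.026,"y": -0.021,"z": 0,"rx": 0,"ry": 0,"rz": 0},{"grip": 1,"x": -0.026,"y": -0.021,"z": 0,"rx": 0,"ry": 0,"rz": 0},{"grip": 1,"x": -0.026,"y": -0.021,"z": 0,"rx": 0,"ry": 0,"rz": 0},{"grip": 1,"x": -0.026,"y": -0.021,"z": 0,"rx": 0,"ry": 0,"rz": 0},{"grip": 1,"x": -0.026,"y": -0.021,"z": 0,"rx": 0,"ry": 0,"rz": 0},{"grip": 1,"x": -0.026,"y": -0.021,"z": 0,"rx": 0,"ry": 0,"rz": 0},{"grip": 1,"x": -0.026,"y": -0.021,"z": 0,"rx": 0,"ry": 0,"rz": 0}], "squeeze": 30}}

```text
time_s: 2.2
position: [0.3792, 0.1982, 0.2455]
tool_rot: [[-0.907, 0.42, 0.0], [0.42, 0.907, 0.0], [-0.0, 0.0, -1.0]]
ft_force: [-0.1, -0.3, -0.3]
grip_width: -0.0002
```

{"api": "play_rows", "payload": {"commands": [{"grip": 1,"x": -0.026,"y": -0.0215,"z": 0,"rx": 0,"ry": 0,"rz": 0},{"grip": 1,"x": -0.026,"y": -0.0215,"z": 0,"rx": 0,"ry": 0,"rz": 0},{"grip": 1,"x": -0.026,"y": -0.0215,"z": 0,"rx": 0,"ry": 0,"rz": 0},{"grip": 1,"x": -0.026,"y": -0.0215,"z": 0,"rx": 0,"ry": 0,"rz": 0},{"grip": 1,"x": -0.026,"y": -0.0215,"z": 0,"rx": 0,"ry": 0,"rz": 0},{"grip": 1,"x": -0.026,"y": -0.0215,"z": 0,"rx": 0,"ry": 0,"rz": 0},{"grip": 1,"x": -0.026,"y": -0.0215,"z": 0,"rx": 0,"ry": 0,"rz": 0},{"grip": 1,"x": -0.026,"y": -0.0215,"z": 0,"rx": 0,"ry": 0,"rz": 0},{"grip": 1,"x": -0.026,"y": -0.0215,"z": 0,"rx": 0,"ry": 0,"rz": 0},{"grip": 1,"x": -0.026,"y": -0.0215,"z": 0,"rx": 0,"ry": 0,"rz": 0},{"grip": 1,"x": -0.024,"y": -0.0215,"z": 0,"rx": 0,"ry": 0,"rz": 0},{"grip": 1,"x": 0,"y": 0,"z": 0,"rx": 0,"ry": 0,"rz": 0}]}}

```text
time_s: 3.7
position: [0.5375, -0.1364, 0.2448]
tool_rot: [[-0.906, 0.422, -0.0], [0.422, 0.906, -0.0], [0.0, -0.0, -1.0]]
ft_force: [0.1, 0.6, -0.7]
grip_width: 0.0002
```

Run:
```python
from h import *
from rig import env, optics, finder
s=env.observe();print(s['position'],s['ft_force'])
im=optics.get_image('wrist');np.savez('w1.npz',**im);cv2.imwrite('pics/w1.png',im['color']);print(im['fov_y'],im['cx'],im['cy'],np.round(im['cam_to_world'],3).tolist())
for n in ['wrist','scene']:
  for t in ['chip','chipped_bowl']:print(n,t,finder.boxes_of(n,t))
```

```text
[ 0.53752091 -0.13641383  0.2447767 ] [ 0.1332378   0.63149741 -0.72674482]
65.70646984690485 321.89928520099585 199.52183588761181 [[0.422, 0.87, 0.254, 0.472], [0.907, -0.405, -0.119, -0.106], [-0.001, 0.281, -0.96, 0.373], [0.0, 0.0, 0.0, 1.0]]
wrist chip [{'point': [0.5817, -0.254, 0.036], 'conf': 0.71}, {'point': [0.557, 0.0483, 0.0988], 'conf': 0.17}]
wrist chipped_bowl [{'point': [0.5812, -0.2522, 0.0375], 'conf': 0.74}]
scene chip [{'point': [0.5899, -0.2663, 0.0587], 'conf': 0.82}]
scene chipped_bowl [{'point': [0.5871, -0.2655, 0.0571], 'conf': 0.79}]
```

View pics/w1.png

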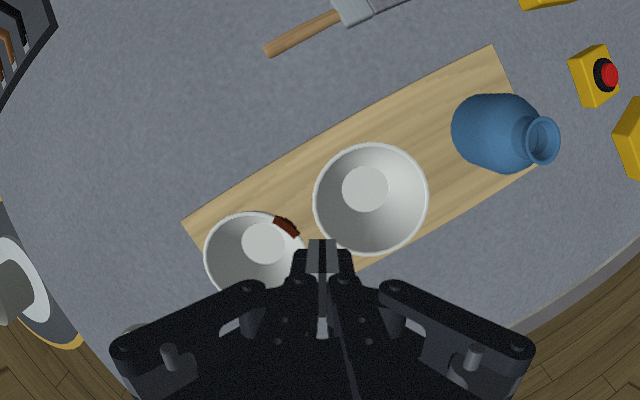

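The wrist picture shows the chip at about (286,227) on the left bowl, and the right bowl at (370,199) without one. Next I'll work out the chip's position from this view.

Run:
```python
from h import *
im=dict(np.load('w1.npz'));f=f_of(im);T=im['cam_to_world']
c=im['color'].astype(int);b,g,r=c[...,0],c[...,1],c[...,2]
m=np.zeros((400,640),bool);m[205:245,265:305]=1;m&=(r<130)&(r>b+20)
q=np.argwhere(m);print(len(q),q.mean(0)[::-1],q.min(0)[::-1],q.max(0)[::-1])
def ray(u,v):
    x,y=u-im['cx'],v-im['cy'];R=np.hypot(x,y);t=R/f
    return T[:3,:3]@np.array([np.sin(t)*x/R,np.sin(t)*y/R,np.cos(t)])
for (u,v) in [q.mean(0)[::-1],(275,220),(298,233)]:
    d=ray(u,v);o=T[:3,3]
    for h in [.074,.068]:print(u,v,o+d*(h-o[2])/d[2])
def tool(p,t):
    d=np.array(t)-p;R=np.array([[-.907,.42],[.42,.907]]);return R.T@d
print(tool(np.array([.5375,-.1364]),[.562,-.1875]))
# circles of rim from wrist, sampled by hand: rim ellipse
```

```text
304 [286.32565789 225.45723684] [267 212] [302 239]
286.3256578947368 225.45723684210526 [ 0.56147872 -0.18873522  0.074     ]
286.3256578947368 225.45723684210526 [ 0.56326489 -0.19039061  0.068     ]
275 220 [ 0.5511534  -0.19676537  0.074     ]
275 220 [ 0.55273263 -0.19858171  0.068     ]
298 233 [ 0.57415132 -0.1814234   0.074     ]
298 233 [ 0.57619147 -0.18293226  0.068     ]
[-0.0436835 -0.0360577]
```

{"api": "play_rows", "payload": {"commands": [{"grip": 1,"x": -0.022,"y": -0.018,"z": 0,"rx": 0,"ry": 0,"rz": 0},{"grip": 1,"x": -0.022,"y": -0.018,"z": 0,"rx": 0,"ry": 0,"rz": 0},{"grip": 1,"x": 0,"y": 0,"z": 0,"rx": 0,"ry": 0,"rz": 0},{"grip": 1,"x": 0,"y": 0,"z": 0.02,"rx": 0,"ry": 0,"rz": 0},{"grip": 1,"x": 0,"y": 0,"z": 0.025,"rx": 0,"ry": 0,"rz": 0},{"grip": 1,"x": 0,"y": 0,"z": 0.025,"rx": 0,"ry": 0,"rz": 0},{"grip": 1,"x": 0,"y": 0,"z": 0.02,"rx": 0,"ry": 0,"rz": 0},{"grip": 1,"x": 0,"y": 0,"z": 0,"rx": 0,"ry": 0,"rz": 0},{"grip": 1,"x": 0,"y": 0,"z": 0,"rx": 0,"ry": 0,"rz": 0}]}}

```text
time_s: 5.08
position: [0.5622, -0.1855, 0.1565]
tool_rot: [[-0.908, 0.42, 0.001], [0.42, 0.908, -0.001], [-0.002, -0.0, -1.0]]
ft_force: [0.5, -0.3, -0.2]
grip_width: -0.0001
```

{"api": "play_rows", "payload": {"commands": [{"grip": 1,"x": -0.001,"y": -0.002,"z": 0.015,"rx": 0,"ry": 0,"rz": 0},{"grip": 1,"x": 0,"y": 0,"z": 0.015,"rx": 0,"ry": 0,"rz": 0},{"grip": 1,"x": 0,"y": 0,"z": 0.01,"rx": 0,"ry": 0,"rz": 0},{"grip": 1,"x": 0,"y": 0,"z": 0.005,"rx": 0,"ry": 0,"rz": 0},{"grip": 1,"x": 0,"y": 0,"z": 0,"rx": 0,"ry": 0,"rz": 0},{"grip": 1,"x": 0,"y": 0,"z": 0,"rx": 0,"ry": 0,"rz": 0}]}}

```text
time_s: 5.82
position: [0.5622, -0.1882, 0.1107]
tool_rot: [[-0.907, 0.42, 0.001], [0.42, 0.907, -0.0], [-0.001, -0.0, -1.0]]
ft_force: [-0.2, 0.0, 0.2]
grip_width: -0.0
```

Run:
```python
from h import *
from rig import env, optics, finder
s=env.observe();print(s['position'],s['ft_force'])
a=[]
for n in ['wrist','scene','top']:
    im=optics.get_image(n);c=im['color']
    x,y={'wrist':(230,160),'scene':(200,110),'top':(360,140)}[n]
    a.append(cv2.resize(c[y:y+120,x:x+120],(260,260),interpolation=cv2.INTER_CUBIC))
cv2.imwrite('pics/pt.png',np.hstack(a))
```

```text
[ 0.56215746 -0.18823572  0.11069214] [-0.18429487  0.03018524  0.16018307]
```

View pics/pt.png

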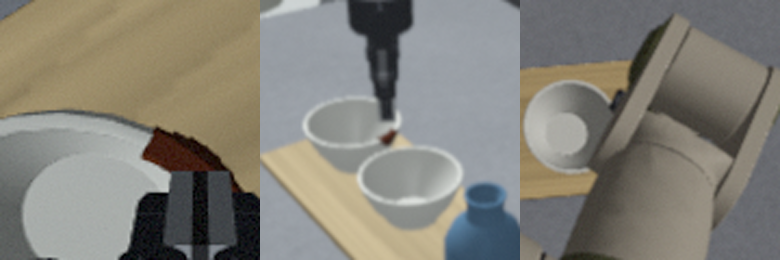

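The scene view shows the closed fingertips about 2 cm directly above the dark chip, and nothing is being touched. I'll hold here for over 2 s.

{"api": "play_rows", "payload": {"commands": [{"grip": 1,"x": 0,"y": 0,"z": 0,"rx": 0,"ry": 0,"rz": 0},{"grip": 1,"x": 0,"y": 0,"z": 0,"rx": 0,"ry": 0,"rz": 0},{"grip": 1,"x": 0,"y": 0,"z": 0,"rx": 0,"ry": 0,"rz": 0},{"grip": 1,"x": 0,"y": 0,"z": 0,"rx": 0,"ry": 0,"rz": 0},{"grip": 1,"x": 0,"y": 0,"z": 0,"rx": 0,"ry": 0,"rz": 0},{"grip": 1,"x": 0,"y": 0,"z": 0,"rx": 0,"ry": 0,"rz": 0},{"grip": 1,"x": 0,"y": 0,"z": 0,"rx": 0,"ry": 0,"rz": 0},{"grip": 1,"x": 0,"y": 0,"z": 0,"rx": 0,"ry": 0,"rz": 0},{"grip": 1,"x": 0,"y": 0,"z": 0,"rx": 0,"ry": 0,"rz": 0},{"grip": 1,"x": 0,"y": 0,"z": 0,"rx": 0,"ry": 0,"rz": 0},{"grip": 1,"x": 0,"y": 0,"z": 0,"rx": 0,"ry": 0,"rz": 0},{"grip": 1,"x": 0,"y": 0,"z": 0,"rx": 0,"ry": 0,"rz": 0}]}}

```text
time_s: 7.48
position: [0.562, -0.1882, 0.1103]
tool_rot: [[-0.907, 0.42, -0.0], [0.42, 0.907, 0.0], [0.0, 0.0, -1.0]]
ft_force: [0.7, -0.2, 0.5]
grip_width: -0.0
```

{"api": "play_rows", "payload": {"commands": [{"grip": 1,"x": 0,"y": 0,"z": 0,"rx": 0,"ry": 0,"rz": 0},{"grip": 1,"x": 0,"y": 0,"z": 0,"rx": 0,"ry": 0,"rz": 0},{"grip": 1,"x": 0,"y": 0,"z": 0,"rx": 0,"ry": 0,"rz": 0},{"grip": 1,"x": 0,"y": 0,"z": 0,"rx": 0,"ry": 0,"rz": 0},{"grip": 1,"x": 0,"y": 0,"z": 0,"rx": 0,"ry": 0,"rz": 0},{"grip": 1,"x": 0,"y": 0,"z": 0,"rx": 0,"ry": 0,"rz": 0},{"grip": 1,"x": 0,"y": 0,"z": -0.03,"rx": 0,"ry": 0,"rz": 0},{"grip": 1,"x": 0,"y": 0,"z": -0.035,"rx": 0,"ry": 0,"rz": 0},{"grip": 1,"x": 0,"y": 0,"z": -0.035,"rx": 0,"ry": 0,"rz": 0},{"grip": 1,"x": 0,"y": 0,"z": -0.035,"rx": 0,"ry": 0,"rz": 0},{"grip": 1,"x": 0,"y": 0,"z": 0,"rx": 0,"ry": 0,"rz": 0}]}}

```text
time_s: 8.85
position: [0.5627, -0.1885, 0.2481]
tool_rot: [[-0.907, 0.42, 0.005], [0.42, 0.907, -0.003], [-0.006, -0.0, -1.0]]
ft_force: [-0.1, 0.2, -0.4]
grip_width: -0.0002
```

{"api": "play_rows", "payload": {"commands": [{"grip": 1,"x": 0.0267,"y": 0.022,"z": 0,"rx": 0,"ry": 0,"rz": 0},{"grip": 1,"x": 0.0267,"y": 0.022,"z": 0,"rx": 0,"ry": 0,"rz": 0},{"grip": 1,"x": 0.0267,"y": 0.022,"z": 0,"rx": 0,"ry": 0,"rz": 0},{"grip": 1,"x": 0.0267,"y": 0.022,"z": 0,"rx": 0,"ry": 0,"rz": 0},{"grip": 1,"x": 0.0267,"y": 0.022,"z": 0,"rx": 0,"ry": 0,"rz": 0},{"grip": 1,"x": 0.0267,"y": 0.022,"z": 0,"rx": 0,"ry": 0,"rz": 0},{"grip": 1,"x": 0.0267,"y": 0.022,"z": 0,"rx": 0,"ry": 0,"rz": 0},{"grip": 1,"x": 0.0267,"y": 0.022,"z": 0,"rx": 0,"ry": 0,"rz": 0},{"grip": 1,"x": 0,"y": 0.03,"z": 0,"rx": 0,"ry": 0,"rz": 0},{"grip": 1,"x": 0,"y": 0.03,"z": 0,"rx": 0,"ry": 0,"rz": 0},{"grip": 1,"x": 0,"y": 0.03,"z": 0,"rx": 0,"ry": 0,"rz": 0},{"grip": 1,"x": 0,"y": 0.03,"z": 0,"rx": 0,"ry": 0,"rz": 0}]}}

```text
time_s: 10.35
position: [0.4925, 0.1711, 0.2443]
tool_rot: [[-0.907, 0.42, -0.002], [0.42, 0.907, -0.0], [0.001, -0.001, -1.0]]
ft_force: [-0.3, -0.1, 0.4]
grip_width: 0.0
```

{"api": "play_rows", "payload": {"commands": [{"grip": 1,"x": 0,"y": 0.03,"z": 0,"rx": 0,"ry": 0,"rz": 0},{"grip": 1,"x": 0,"y": 0.03,"z": 0,"rx": 0,"ry": 0,"rz": 0},{"grip": 1,"x": 0,"y": 0.03,"z": 0,"rx": 0,"ry": 0,"rz": 0},{"grip": 1,"x": 0,"y": 0.03,"z": 0,"rx": 0,"ry": 0,"rz": 0},{"grip": 1,"x": 0,"y": 0,"z": 0,"rx": 0,"ry": 0,"rz": 0},{"grip": 1,"x": 0,"y": 0,"z": 0,"rx": 0,"ry": 0,"rz": 0}]}}

```text
time_s: 11.1
position: [0.5426, 0.2786, 0.2446]
tool_rot: [[-0.907, 0.42, -0.001], [0.42, 0.907, -0.001], [0.001, -0.001, -1.0]]
ft_force: [-0.8, -0.1, 0.5]
grip_width: -0.0001
```

Run:
```python
from h import *
from rig import env, optics, finder
s=env.observe();p=s['position'];print(p,s['ft_force'])
im=optics.get_image('wrist');cv2.imwrite('pics/w2.png',im['color'])
c=im['color'].astype(int);b,g,r=c[...,0],c[...,1],c[...,2]
m=((r>120)&(g<70)&(b<70)).astype(np.uint8);n,l,st,ce=cv2.connectedComponentsWithStats(m)
f=f_of(im);T=im['cam_to_world'];R=s['tool_rot']
for k in range(1,n):
    if st[k,4]<60: continue
    u,v=ce[k];x,y=u-im['cx'],v-im['cy'];Q=np.hypot(x,y);t=Q/f
    d=T[:3,:3]@np.array([np.sin(t)*x/Q,np.sin(t)*y/Q,np.cos(t)]);w=T[:3,3]+d*(.057-T[2,3])/d[2]
    print(st[k],ce[k],w,'tool delta',R.T@(w-p))
for d in finder.boxes_of('wrist','set_aside_top'):print(d)
```

```text
[0.54260477 0.27859585 0.24457113] [-0.83634618 -0.08536881  0.47056946]
[ 223   26   49   48 1772] [246.82223476  49.3227991 ] [0.38371077 0.26704564 0.057     ] tool delta [ 0.13912715 -0.07704934  0.18780488]
[341 169  33  32 831] [356.81347774 184.55354994] [0.56146886 0.30980364 0.057     ] tool delta [-0.00418666  0.0364727   0.18752313]
[ 457  242   39   36 1077] [475.94428969 258.49210771] [0.71171764 0.41231197 0.057     ] tool delta [-0.09742216  0.19264478  0.1872405 ]
{'point': [0.5597, 0.3079, 0.0556], 'conf': 0.95}
{'point': [0.3925, 0.2703, 0.0785], 'conf': 0.81}
{'point': [0.6938, 0.4066, 0.0821], 'conf': 0.72}
```

View pics/w2.png

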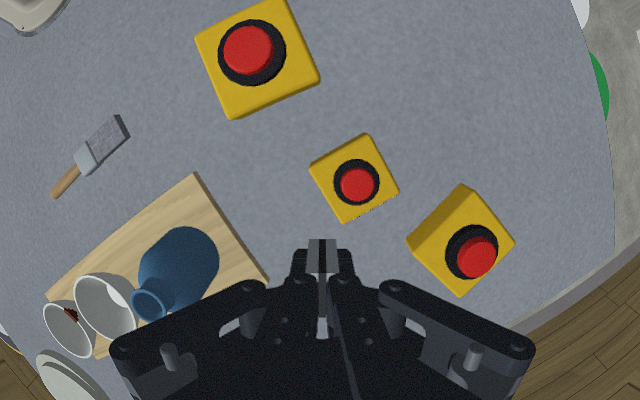

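The smallest box is the middle one, button at (357,184). The other boxes are larger. I'll go over it and down to just above.

{"api": "play_rows", "payload": {"commands": [{"grip": 1,"x": -0.0045,"y": 0.018,"z": 0,"rx": 0,"ry": 0,"rz": 0},{"grip": 1,"x": 0,"y": 0.018,"z": 0,"rx": 0,"ry": 0,"rz": 0},{"grip": 1,"x": 0,"y": 0,"z": 0.025,"rx": 0,"ry": 0,"rz": 0},{"grip": 1,"x": 0,"y": 0,"z": 0.03,"rx": 0,"ry": 0,"rz": 0},{"grip": 1,"x": 0,"y": 0,"z": 0.03,"rx": 0,"ry": 0,"rz": 0},{"grip": 1,"x": 0,"y": 0,"z": 0.03,"rx": 0,"ry": 0,"rz": 0},{"grip": 1,"x": 0,"y": 0,"z": 0.025,"rx": 0,"ry": 0,"rz": 0},{"grip": 1,"x": 0,"y": 0,"z": 0.02,"rx": 0,"ry": 0,"rz": 0},{"grip": 1,"x": 0,"y": 0,"z": 0,"rx": 0,"ry": 0,"rz": 0},{"grip": 1,"x": 0,"y": 0,"z": 0,"rx": 0,"ry": 0,"rz": 0}]}}

```text
time_s: 12.45
position: [0.5626, 0.3097, 0.0864]
tool_rot: [[-0.907, 0.421, 0.001], [0.421, 0.907, 0.0], [-0.001, 0.001, -1.0]]
ft_force: [0.3, -0.2, 0.2]
grip_width: 0.0002
```

{"api": "play_rows", "payload": {"commands": [{"grip": 1,"x": 0,"y": 0,"z": 0.006,"rx": 0,"ry": 0,"rz": 0},{"grip": 1,"x": 0,"y": 0,"z": 0.006,"rx": 0,"ry": 0,"rz": 0},{"grip": 1,"x": 0,"y": 0,"z": 0.004,"rx": 0,"ry": 0,"rz": 0},{"grip": 1,"x": 0,"y": 0,"z": 0.003,"rx": 0,"ry": 0,"rz": 0},{"grip": 1,"x": 0,"y": 0,"z": 0,"rx": 0,"ry": 0,"rz": 0},{"grip": 1,"x": 0,"y": 0,"z": 0,"rx": 0,"ry": 0,"rz": 0}]}}

```text
time_s: 13.2
position: [0.5621, 0.3099, 0.0666]
tool_rot: [[-0.907, 0.42, -0.0], [0.42, 0.907, -0.0], [-0.0, -0.0, -1.0]]
ft_force: [-2.4, -0.9, 4.0]
grip_width: -0.0003
```

{"api": "play_rows", "payload": {"commands": [{"grip": 1,"x": 0,"y": 0,"z": 0.0015,"rx": 0,"ry": 0,"rz": 0},{"grip": 1,"x": 0,"y": 0,"z": 0.001,"rx": 0,"ry": 0,"rz": 0},{"grip": 1,"x": 0,"y": 0,"z": 0,"rx": 0,"ry": 0,"rz": 0},{"grip": 1,"x": 0,"y": 0,"z": 0,"rx": 0,"ry": 0,"rz": 0}]}}

```text
time_s: 13.7
position: [0.5622, 0.3099, 0.065]
tool_rot: [[-0.907, 0.42, 0.001], [0.42, 0.907, 0.0], [-0.001, 0.0, -1.0]]
ft_force: [-4.7, -2.4, 11.9]
grip_width: -0.0001
```

{"api": "play_rows", "payload": {"commands": [{"grip": 1,"x": 0,"y": 0,"z": 0.001,"rx": 0,"ry": 0,"rz": 0},{"grip": 1,"x": 0,"y": 0,"z": 0,"rx": 0,"ry": 0,"rz": 0},{"grip": 1,"x": 0,"y": 0,"z": 0,"rx": 0,"ry": 0,"rz": 0}]}}

```text
time_s: 14.08
position: [0.5622, 0.3099, 0.0649]
tool_rot: [[-0.907, 0.42, 0.001], [0.42, 0.907, 0.0], [-0.001, 0.001, -1.0]]
ft_force: [-7.2, -3.1, 18.3]
grip_width: 0.0001
```

The position has stalled at 0.0649 m while the force rose from 12 to 18 N, so the button is at its stop. I'll back off and move clear.

{"api": "play_rows", "payload": {"commands": [{"grip": 1,"x": 0,"y": 0,"z": -0.01,"rx": 0,"ry": 0,"rz": 0},{"grip": 1,"x": 0,"y": 0,"z": -0.03,"rx": 0,"ry": 0,"rz": 0},{"grip": 1,"x": 0,"y": 0,"z": -0.04,"rx": 0,"ry": 0,"rz": 0},{"grip": 1,"x": 0,"y": 0,"z": -0.04,"rx": 0,"ry": 0,"rz": 0},{"grip": 1,"x": 0,"y": 0,"z": -0.04,"rx": 0,"ry": 0,"rz": 0},{"grip": 1,"x": 0,"y": 0,"z": -0.02,"rx": 0,"ry": 0,"rz": 0},{"grip": 1,"x": 0.03,"y": 0,"z": 0,"rx": 0,"ry": 0,"rz": 0},{"grip": 1,"x": 0.03,"y": 0,"z": 0,"rx": 0,"ry": 0,"rz": 0},{"grip": 1,"x": 0.03,"y": 0,"z": 0,"rx": 0,"ry": 0,"rz": 0},{"grip": 1,"x": 0,"y": 0,"z": 0,"rx": 0,"ry": 0,"rz": 0},{"grip": 1,"x": 0,"y": 0,"z": 0,"rx": 0,"ry": 0,"rz": 0}]}}

```text
time_s: 15.45
position: [0.4812, 0.3476, 0.2427]
tool_rot: [[-0.907, 0.42, 0.0], [0.42, 0.907, 0.0], [-0.0, 0.0, -1.0]]
ft_force: [-0.5, -0.7, 0.2]
grip_width: 0.0002
```

Run:
```python
from h import *
from rig import env, optics, order
s=env.observe();print(s['time_s'],s['position'],s['ft_force'])
for n in ['top','scene']:
    im=optics.get_image(n);o=np.load(f'{n}0.npz');cv2.imwrite(f'pics/{n}9.png',im['color'])
    y0,y1,x0,x1=(155,285,296,465) if n=='top' else (150,270,200,350)
    d=np.abs(im['color'].astype(int)-o['color'].astype(int)).max(-1)[y0:y1,x0:x1];print(n,'changed px',(d>40).sum())
    P=cloud(im);c=im['color'].astype(int);m=(np.hypot(P[...,0]-.563,P[...,1]-.31)<.04)&(c[...,2]>150)&(c[...,1]<70)
    print('button z',np.median(P[m][:,2]) if m.any() else None)
```

```text
15.45 [0.48120234 0.34757406 0.24268648] [-0.53392638 -0.7358398   0.18143053]
top changed px 0
button z 0.05867560266595018
scene changed px 0
button z 0.05703427818399581
```

View pics/scene9.png

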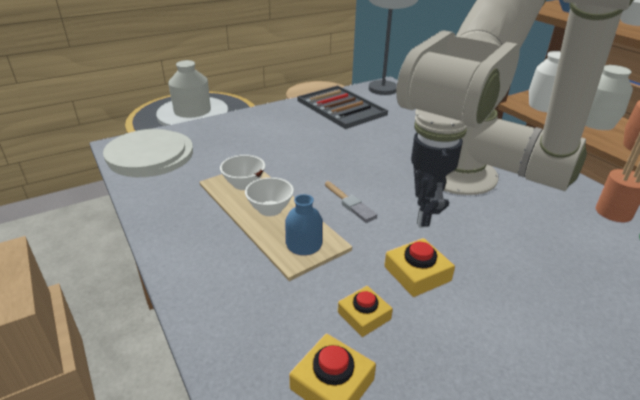

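The arm is clear, with the gripper at about (430,190). The pots and brush are unchanged, and the small button at (366,300) is back up.

```bash
python3 -c "
from rig import order
print(order.close_job())"
```

```text
the job is handed in; nothing more can be done
None
```

I pointed at the chip, pressed the button on the smallest yellow box fully down, moved clear and handed the job in. No verdict is reported back.

- **Pointing:** I held the closed fingertips about 2 cm above the chip for more than 2 s. The chip is at about (0.562, -0.188, 0.074), and the three cameras agreed on that to within about 3 mm.
- **Button:** I pressed until the arm stopped moving at TCP height 0.065 m while the force rose to 18 N, well past the 5 N needed. Afterwards the button's top measured 57–59 mm above the bench, so it has sprung back.
- **Bystanders:** Pictures from the top and scene cameras before and after show no changed pixels around the pots and brush. The force reading after moving clear was about zero.

No check failed. The only disagreement was that the trained network placed "chip" at the middle of the bowl, so I used the dark patch in the pictures instead.

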